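# Load the autosampler: push the rack train home and start the run

## Task

Four vial racks stand touching in a row in the feed lane of the autosampler. With the fingertips, gently push the whole row along the lane from behind, as one train, until the leading rack is fully home against the end stop and the four still touch; then press the larger round key (start) on the control head and let it spring back. Do not lift, tip or pull apart the racks, do not press the start key before the row is home nor the smaller key at all, and leave everything else on the bench where it is.

Things in the scene. Friction and masses are not known exactly. Their poses are not given: they have to be found in the camera images.
- stop_face (a point): centre of the end stop's face at lane-floor height (34 mm above the bench); an upright steel plate 89 mm wide, 28 mm high, closing one end of the feed lane. y axis: along the lane away from the stop, to its open loading end; x: across it, to the needle tower's side; z up. The lane is 81 mm wide between rails standing 12 mm above its floor, and runs 345 mm from the stop
- start_key (a joint): travel of the start key: 0 up, 0.005 m fully pressed; it springs back by itself and takes about 4 N to press fully
- start_key_top (a point): top centre of the start key, the larger of the two round keys (28 mm across) on the flat control head beyond the stop; marked with a triangle; it presses straight down 5 mm, and its top stands 10 mm above the keypad plate, 65 mm above the bench
- halt_key (a joint): travel of the halt key, 0 up; not to be pressed
- halt_key_top (a point): top centre of the halt key, the smaller round key (18 mm across, marked with a square), 50 mm from the start key towards the lane; not to be pressed
- rack1: vial rack 1 in the lane (nearest the stop): white plastic block 78 mm across the lane, 36 mm along it, 30 mm high, with black-capped glass vials standing in it to 49 mm. Origin at the centre of its underside, axes as the stop face. About 0.16 kg (0.11 to 0.22). The four stand touching in one row; sliding the row takes about 2 to 7 N
- rack2: vial rack 2 in the lane (second from the stop): white plastic block 78 mm across the lane, 36 mm along it, 30 mm high, with black-capped glass vials standing in it to 49 mm. Origin at the centre of its underside, axes as the stop face. About 0.16 kg (0.11 to 0.22). Touches its neighbours
- rack3: vial rack 3 in the lane (third from the stop): white plastic block 78 mm across the lane, 36 mm along it, 30 mm high, with black-capped glass vials standing in it to 49 mm. Origin at the centre of its underside, axes as the stop face. About 0.16 kg (0.11 to 0.22). Touches its neighbours
- rack4: vial rack 4 in the lane (last, nearest the open end): white plastic block 78 mm across the lane, 36 mm along it, 30 mm high, with black-capped glass vials standing in it to 49 mm. Origin at the centre of its underside, axes as the stop face. About 0.16 kg (0.11 to 0.22). Touches its neighbours
- spare_rack: a fifth vial rack like the others, half empty, on the bench beside the sampler; 36 x 78 mm, 49 mm high; leave it alone; origin under its centre
- vial: single vial standing on the bench, 15 mm across, 45 mm high; leave it alone; origin under its centre
- beaker: glass beaker, 68 mm across, 85 mm high; leave it alone; origin under its centre
- wash_bottle: white wash bottle with a bent spout, 64 mm across, 180 mm high; leave it alone; origin under its centre
- reagent: amber reagent bottle, 58 mm across, 130 mm high; leave it alone; origin under its centre
- meter: hand-held meter lying on the bench, 70 x 150 x 28 mm; leave it alone; origin under its centre
- spatula: slim steel spatula lying on the bench, 150 mm long, 5 mm thick; leave it alone; origin under its middle
- sampler: the sampler, fixed: white chassis 130 x 510 mm, lane along its y axis, control head (54 mm high) at the -y end, needle tower (210 mm high) beside the lane at +x. The needle boom crosses over the lane 27 mm from the stop, its underside 109 mm and the needle tip 61 mm above the lane floor. Origin on the bench under the lane's centre line, 125 mm from the stop face; axes as the stop face
Things that resemble listed ones, but are neither listed nor needed, are in the scene too. Leave any green or red look-alike of the rack4 alone.

How it is judged:
By the outcome, as a careful person would: the job done as asked, in the order asked, and still so for the second after the job is handed in, with the robot touching nothing.
It also fails if it takes over 45 s, if anything falls off the work surface, if the arm or the gripper's body presses on something with over 40 N, if the wrist force passes 120 N, or if a joint passes its speed limit or range.

## Robot

A 6-joint arm with a two-finger parallel gripper is mounted at the origin on the work surface. World frame = base frame: x ahead of the robot, y to its left, z up, the work surface at z = 0. Lengths are in m, angles in rad, forces in N, time in s.
With the tool pointing down it reaches from about 0.275 to 1 m from the base axis. Payload 8.4 kg.
Tool frame: the origin (TCP) lies between the finger pads; the fingertips stand 22 mm ahead of it and the grasp point (between the pads) lies 3 mm ahead of it (arm.tip_reach is the distance from the TCP to the fingertips, in m); z points along the fingers, x is the direction in which the jaws open and shut, and the axes are right-handed (so a half turn about z gives the same grasp; the last joint's range is limited). The gripper opens to 85 mm and grips with 20 to 120 N. Pads are 22 mm wide; open, the fingers measure 114 mm over their backs; the gripper's body (76 mm by 85 mm) begins 54 mm behind the grasp point. The pads swing forward as they close: fully open they stand 13 mm farther back than shut.
Start: joints at [-0.002, 0.353, 1.633, -0, 1.155, -0.002], TCP at [0.625, -0, 0.253] pointing down, gripper open.
Joint ranges: [-2.63, 2.63], [-0.92, 2.1], [0.06, 2.66], [-1.3, 4.44], [0, 2.69], [-3.02, 3.02]. Speed limits (rad/s): [2.22, 2.22, 2.79, 3.14, 3.14, 3.14].

## Interface

Orientations are given as a unit quaternion [w, x, y, z].
In Python, from cell import get_state, optics, order, nets, arm gives the robot as it stands.
- The arm moves only by the tool servo_tool, never from a script. Its argument "series" is a list of rows, each an object of numbers: "tx", "ty", "tz": the shift along the tool's x, y, z as a fraction of full scale; "wx", "wy", "wz": the turn, a rotation vector about the tool's x, y, z as a fraction of full scale. A call has 1 to 20 rows; each row shifts and turns the commanded pose from where the row before left it, along the tool's axes as they then stand; what a row does not reach is not made up. Full scale, the value 1, is 5 cm for a shift and 180 degrees for a turn. A row lasts 1/8 s, in which the tool goes at most 62.5 mm and 10.7 degrees, less where a joint would pass 70% of its speed; a pose out of reach is approached as far as the arm can. A call with a number of a shift or a turn outside -1 to 1 is refused whole. A call with a gripper value outside its range is refused whole. "gripper" is the closure, from -1 (fully open) to 1 (shut), so that 0 is half open, set as the call begins (left out, the last holds). The fingers move at their own pace and stop on an object; "grip_force" is the grip in N (left out, the last holds). Time passes only in rows, so rows that do not move let the fingers close. It gives the time, the measured TCP pose, the force and the opening at its end, in the units of the state.
- get_state(): the state, without advancing time (a new reading comes with each control period).
- optics.get_image(name): name is "scene" or "side" or "wrist"; returns a dict with "image" (480x640x3 uint8, blue, green, red), "range_z" (480x640 float32, m along the optical axis (not along the pixel's ray), 0 where there is no reading), "fx", "fy", "cx", "cy" (pixels), "extrinsics" (4x4, takes a point from camera to world coordinates). Camera axes: x right, y up, looking along -z (the intrinsics and any distortion apply to the point x, -y, -z); pixel columns grow to the right and rows downward; lengths in m; the calibration is good to about 2 mm. A picture is of the moment at which its call begins.
- order.hand_in(): hands the job in, once; it reports no verdict.
Trained networks look in the newest picture that a camera, given by its name, has taken for a name from the list of things; names that differ only in an ending like _2 or _b are one class to them, and where a whole thing is asked for, a point or a joint stands for the part that bears it (a point fixed in the world has none). Each returns a list of dicts, best first, with "p" (0 to 1); they miss things now and then, are a little off and sometimes report something else, mostly with a low value. They report only what shows in the picture. A call takes as long as a camera call. They do not tell look-alikes from the thing itself.
- nets.find_in(label, camera): "bbox" ([left, top, right, bottom] in pixels, round what is visible of it).
The state is a dict: "time": time; "q": joint angles; "joint_vel": joint speeds; "effort": joint torques, N m; "tool_pos": TCP position; "tool_rot": TCP orientation; "ft_force": force on the tool from outside, world axes, zero at the start; "torque": the same for the moment, N m; "width": opening from 0.0 (shut) to 1.0 (fully open).
Only numpy, scipy, OpenCV 4.12 (cv2) and the standard library are available. Lean on these libraries where they do the work, as an engineer would, in place of code of your own. Each camera call takes 0.05 s, during which the arm holds its last target. There are 200 camera calls.

## Working session

There is one attempt and no reset: what is moved stays moved. The work goes in short steps, Python scripts to look and compute and a tool call to move; the robot and the scene stay as the last step left them, time stands still between calls to the robot, and variables do not carry over. Pictures are saved under pics/ and viewed, about 8 in all and at most 12, crops included, and the job is handed in when it is done.

Besides the shell and the picture viewer there is one more tool, called after ">>>" as a command line: name --argument value ..., lists and objects as JSON in quotes. servo_tool: Moves the arm, as the interface text tells. Shift numbers are shares of 5 cm and turn numbers shares of 180 degrees, none past 1 either way. Its arguments: {"type":"object","properties":{"series":{"type":"array"},"gripper":{"type":"number"},"grip_force":{"type":"number"}},"required":["series"]}

```bash
mkdir -p pics; ls; cat > h.py <<'E'
import numpy as np, cv2
from cell import get_state, optics, order, nets, arm
def cloud(d):
    z=d["range_z"]; v,u=np.mgrid[0:480,0:640]
    P=np.stack([(u-d["cx"])/d["fx"]*z,-(v-d["cy"])/d["fy"]*z,-z],-1)
    E=np.array(d["extrinsics"]); W=P@E[:3,:3].T+E[:3,3]; W[z==0]=np.nan
    return W
E
python3 - <<'E'
from h import *
for c in ("scene","side"):
    d=optics.get_image(c); cv2.imwrite(f"pics/{c}0.png",d["image"]); np.savez(f"{c}0.npz",W=cloud(d),im=d["image"])
    print(c,d["fx"],d.get("distortion"),list(d.keys()),np.round(d["extrinsics"],3).tolist())
    for l in ("rack4","start_key_top","halt_key_top","sampler","spare_rack"):
        print(l,[(np.round(r["bbox"]).astype(int).tolist(),round(r["p"],2)) for r in nets.find_in(l,c)][:6])
print(get_state(),arm.tip_reach)
E
```

```text
pics
scene 454.94876356293946 None ['image', 'range_z', 'fx', 'fy', 'cx', 'cy', 'extrinsics'] [[0.552, -0.533, 0.641, 1.081], [0.833, 0.363, -0.417, -0.316], [-0.01, 0.764, 0.645, 0.581], [0.0, 0.0, 0.0, 1.0]]
rack4 [([305, 220, 336, 262], 0.94), ([311, 245, 320, 267], 0.77), ([269, 172, 308, 202], 0.77), ([409, 296, 443, 350], 0.66), ([155, 312, 173, 330], 0.57)]
start_key_top [([152, 311, 175, 330], 0.65), ([216, 241, 230, 261], 0.61), ([189, 295, 197, 301], 0.3)]
halt_key_top [([124, 193, 405, 403], 0.23)]
sampler [([303, 219, 338, 260], 0.66), ([124, 199, 402, 402], 0.56)]
spare_rack [([256, 210, 285, 240], 0.8), ([217, 240, 232, 261], 0.3), ([210, 347, 303, 455], 0.17)]
side 564.7861202642143 None ['image', 'range_z', 'fx', 'fy', 'cx', 'cy', 'extrinsics'] [[0.934, 0.188, -0.303, 0.303], [-0.357, 0.491, -0.795, -0.689], [-0.001, 0.851, 0.526, 0.534], [0.0, 0.0, 0.0, 1.0]]
rack4 [([283, 233, 328, 267], 0.86), ([320, 261, 378, 311], 0.85), ([159, 260, 194, 308], 0.84), ([292, 239, 342, 281], 0.7), ([308, 249, 348, 290], 0.61), ([402, 223, 412, 251], 0.49)]
start_key_top [([413, 366
[... 211 characters left out ...]
': 0.6, 'q': array([-2.38377172e-03,  3.53008411e-01,  1.63340105e+00,  2.02609221e-06,
        1.15518532e+00, -2.38202297e-03]), 'joint_vel': array([-1.83068109e-03, -9.25145349e-04, -5.37553029e-04,  9.13511015e-05,
        5.76457990e-05, -9.37125889e-04]), 'effort': array([-1.16356478e-03, -6.04866815e+01, -3.42314959e+01, -1.38330734e-04,
        1.33757669e-03, -1.50048413e-05]), 'tool_pos': array([6.25006226e-01, 1.07237295e-05, 2.53275259e-01]), 'tool_rot': array([-9.29337964e-07,  1.00000000e+00, -1.28339039e-06, -1.06193344e-06]), 'ft_force': array([ 0.34019193, -0.41167051,  0.07895717]), 'torque': array([ 0.01319306, -0.00434325, -0.01403698]), 'width': 0.9961407628028325} 0.022
```

View pics/scene0.png

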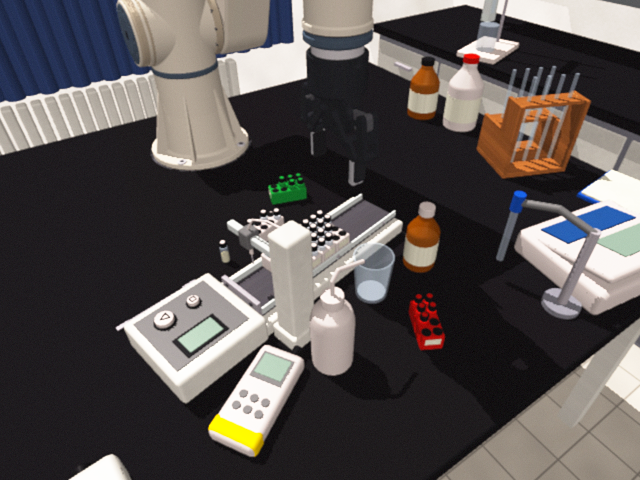

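View pics/side0.png

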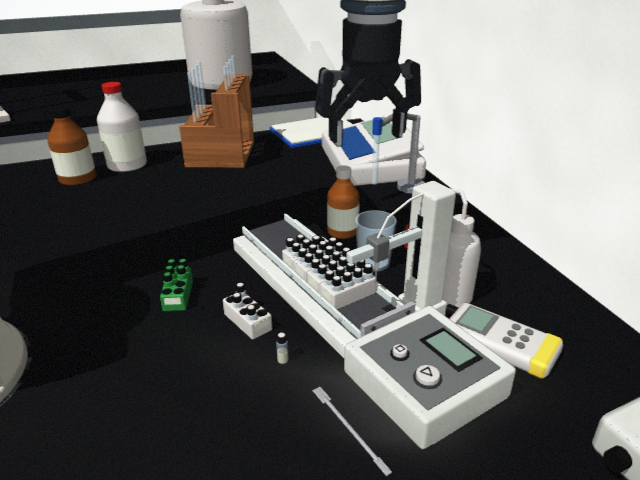

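```bash
python3 - <<'E'
from h import *
for c,pts in {"side":dict(start=(426,375),halt=(400,351),r1=(348,288),r4=(305,250)),"scene":dict(start=(163,320),halt=(193,298))}.items():
    W=np.load(f"{c}0.npz")["W"]
    for n,(u,v) in pts.items():
        print(c,n,np.round(np.nanmedian(W[v-2:v+3,u-2:u+3].reshape(-1,3),0),4))
E
```

```text
side start [ 0.5786 -0.2839  0.0636]
side halt [ 0.569  -0.2365  0.0632]
side r1 [ 0.5613 -0.0907  0.061 ]
side r4 [ 5.279e-01 -4.000e-04  7.950e-02]
scene start [ 0.5901 -0.2802  0.0652]
scene halt [ 0.5726 -0.2277  0.0653]
```

The scene view shows the sampler running diagonally: start key (163,320), halt key (193,300), racks near (320,235), open end near (375,205). The side view shows the racks at (283-378, 233-305), the stop plate at (388,318), start key (427,375) and halt key (400,351). Next I'll fit the lane frame from the clouds.

```bash
python3 - <<'E'
from h import *
for c in ("side","scene"):
    f=np.load(f"{c}0.npz"); W=f["W"].reshape(-1,3); im=f["im"].reshape(-1,3).astype(int)
    ok=np.isfinite(W[:,2])&(W[:,0]>.38)&(W[:,0]<.72)&(W[:,1]>-.36)&(W[:,1]<.2); W=W[ok];im=im[ok]
    # rails: z 43-49mm
    r=W[(abs(W[:,2]-.046)<.003)]
    best=None
    # direction: maximise histogram sharpness of across coordinate
    for a in np.radians(np.arange(5,30,.25)):
        ex=np.array([np.cos(a),np.sin(a)])
        t=r[:,:2]@ex; h=np.histogram(t,bins=np.arange(.2,.9,.002))[0]
        s=(h.astype(float)**2).sum()
        if best is None or s>best[0]: best=(s,a)
    a=best[1]; ex=np.array([np.cos(a),np.sin(a)]); ey=np.array([-np.sin(a),np.cos(a)])
    print(c,"yaw deg",np.degrees(a))
    t=r[:,:2]@ex; h,b=np.histogram(t,bins=np.arange(.3,.8,.002)); print("rails x'",[(round(x,3),int(n)) for x,n in zip(b,h) if n>max(h)*.15])
    X=W[:,:2]@ex; Y=W[:,:2]@ey
    fl=abs(W[:,2]-.034)<.003
    h,b=np.histogram(X[fl],bins=np.arange(.3,.8,.004)); print("floor x'",[(round(x,3),int(n)) for x,n in zip(b,h) if n>max(h)*.15])
    cx=np.median(X[fl]); m=abs(X-cx)<.03
    for n,z,t in (("floor",.034,.003),("stop",.062,.002),("racktop",.064,.002),("caps",.083,.003),("keys",.065,.0025)):
        s=m&(abs(W[:,2]-z)<t); h,b=np.histogram(Y[s],bins=np.arange(-.5,.1,.004)); print(n,[(round(x,3),int(k)) for x,k in zip(b,h) if k>3])
E
```

```text
side yaw deg 13.0
rails x' [(np.float64(0.458), 274), (np.float64(0.46), 139), (np.float64(0.492), 92), (np.float64(0.494), 133), (np.float64(0.496), 73), (np.float64(0.498), 137), (np.float64(0.578), 56), (np.float64(0.61), 51)]
floor x' [(np.float64(0.456), 274), (np.float64(0.492), 339), (np.float64(0.504), 86), (np.float64(0.508), 124), (np.float64(0.512), 108), (np.float64(0.516), 105), (np.float64(0.52), 104), (np.float64(0.524), 102), (np.float64(0.528), 90), (np.float64(0.532), 92), (np.float64(0.536), 88), (np.float64(0.54), 88), (np.float64(0.544), 82), (np.float64(0.548), 93), (np.float64(0.552), 85), (np.float64(0.556), 86), (np.float64(0.56), 76), (np.float64(0.564), 83), (np.float64(0.568), 77), (np.float64(0.572), 77), (np.float64(0.576), 178), (np.float64(0.608), 60)]
floor [(np.float64(-0.452), 123), (np.float64(-0.264), 13), (np.float64(-0.26), 43), (np.float64(-0.256), 59), (np.float64(-0.252), 56), (np.float64(-0.248), 48), (np.float64(-0.244), 52), (np.float64(-0.24), 52), (np.float64(-0.236), 53), (np.float64(-0.232), 45), (np.float64(-0.228), 46), (np.float64(-
[... 7999 characters left out ...]
4(-0.104), 28), (np.float64(-0.1), 28), (np.float64(-0.096), 9), (np.float64(-0.088), 15), (np.float64(-0.084), 18), (np.float64(-0.08), 6)]
keys [(np.float64(-0.412), 7), (np.float64(-0.408), 8), (np.float64(-0.404), 6), (np.float64(-0.292), 8), (np.float64(-0.22), 4), (np.float64(-0.216), 5), (np.float64(-0.16), 8), (np.float64(-0.156), 4), (np.float64(-0.144), 13), (np.float64(-0.14), 7), (np.float64(-0.132), 5), (np.float64(-0.128), 7), (np.float64(-0.124), 7), (np.float64(-0.108), 10), (np.float64(-0.104), 12), (np.float64(-0.1), 12), (np.float64(-0.096), 13), (np.float64(-0.092), 20), (np.float64(-0.088), 21), (np.float64(-0.084), 17), (np.float64(-0.08), 27), (np.float64(-0.076), 15)]
```

>>> servo_tool --series '[{"wz": -0.0364}, {"wz": -0.0364}, {"tx": -0.175, "ty": -0.28}, {"tx": -0.175, "ty": -0.28}, {"tx": -0.175, "ty": -0.28}, {"tx": -0.175, "ty": -0.28}, {"tx": -0.175, "ty": -0.28}, {"tx": -0.175, "ty": -0.28}, {"tx": -0.175, "ty": -0.28}, {"tx": -0.175, "ty": -0.28}, {"tz": 0.4}, {"tz": 0.4}, {"tz": 0.4}]' --gripper 1 --grip_force 20

```text
schema error: expected keys tx, ty, tz, wx, wy, wz
```

```bash
python3 - <<'E'
from h import *
a=np.radians(13.1); R=np.array([[np.cos(a),np.sin(a)],[-np.sin(a),np.cos(a)]])
s=get_state(); print(s["time"],s["tool_pos"],s["tool_rot"],R@s["tool_pos"][:2],s["width"],s["ft_force"])
W=np.load("scene0.npz")["W"]
for n,(u,v) in dict(reag=(427,210),reagbody=(420,245),beaker=(373,255)).items():
    p=np.nanmedian(W[v-2:v+3,u-2:u+3].reshape(-1,3),0); print(n,p,R@p[:2])
ims=[]
for c in ("side","wrist"):
    d=optics.get_image(c); np.savez(f"{c}1.npz",W=cloud(d),im=d["image"]); ims.append(d["image"])
    print(c,np.round(d["extrinsics"],3).tolist())
cv2.imwrite("pics/b.png",np.hstack([ims[0][100:400,200:600],ims[1][::2,::2][:, :]][0:1]+[cv2.resize(ims[1],(400,300))]))
E
```

```text
0.6 [6.25006226e-01 1.07237295e-05 2.53275259e-01] [-9.29337964e-07  1.00000000e+00 -1.28339039e-06 -1.06193344e-06] [ 0.60874347 -0.14164803] 0.9961407628028325 [ 0.34019193 -0.41167051  0.07895717]
reag [0.66571899 0.15620982 0.12903326] [0.68379946 0.00125853]
reagbody [0.67600004 0.14145024 0.06410395] [ 0.69046768 -0.01544715]
beaker [0.64518699 0.06390886 0.05751492] [ 0.64288165 -0.08398678]
side [[0.934, 0.188, -0.303, 0.303], [-0.357, 0.491, -0.795, -0.689], [-0.001, 0.851, 0.526, 0.534], [0.0, 0.0, 0.0, 1.0]]
wrist [[1.0, 0.0, 0.0, 0.625], [-0.0, 0.957, 0.289, 0.073], [-0.0, -0.289, 0.957, 0.375], [0.0, 0.0, 0.0, 1.0]]
```

View pics/b.png

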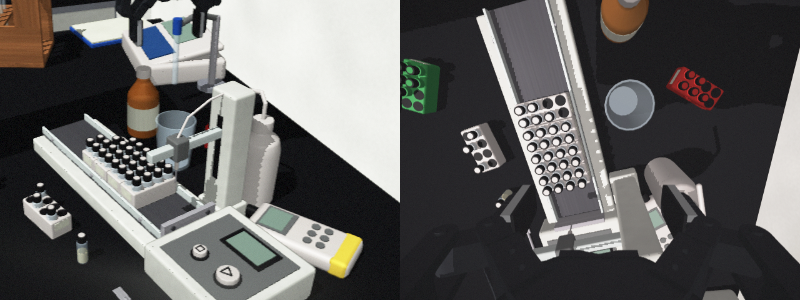

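The move was refused because each row needs all six keys. The picture shows the arm unmoved and the row of four intact (wrist view, about (515-590, 95-195)). The reagent and beaker stand at least 60 mm off the lane. I'll resend with full rows.

>>> servo_tool --series '[{"tx": 0, "ty": 0, "tz": 0, "wx": 0, "wy": 0, "wz": -0.0364}, {"tx": 0, "ty": 0, "tz": 0, "wx": 0, "wy": 0, "wz": -0.0364}, {"tx": -0.175, "ty": -0.28, "tz": 0, "wx": 0, "wy": 0, "wz": 0}, {"tx": -0.175, "ty": -0.28, "tz": 0, "wx": 0, "wy": 0, "wz": 0}, {"tx": -0.175, "ty": -0.28, "tz": 0, "wx": 0, "wy": 0, "wz": 0}, {"tx": -0.175, "ty": -0.28, "tz": 0, "wx": 0, "wy": 0, "wz": 0}, {"tx": -0.175, "ty": -0.28, "tz": 0, "wx": 0, "wy": 0, "wz": 0}, {"tx": -0.175, "ty": -0.28, "tz": 0, "wx": 0, "wy": 0, "wz": 0}, {"tx": -0.175, "ty": -0.28, "tz": 0, "wx": 0, "wy": 0, "wz": 0}, {"tx": -0.175, "ty": -0.28, "tz": 0, "wx": 0, "wy": 0, "wz": 0}, {"tx": 0, "ty": 0, "tz": 0.4, "wx": 0, "wy": 0, "wz": 0}, {"tx": 0, "ty": 0, "tz": 0.4, "wx": 0, "wy": 0, "wz": 0}, {"tx": 0, "ty": 0, "tz": 0.4, "wx": 0, "wy": 0, "wz": 0}, {"tx": 0, "ty": 0, "tz": 0.4, "wx": 0, "wy": 0, "wz": 0}, {"tx": 0, "ty": 0, "tz": 0.4, "wx": 0, "wy": 0, "wz": 0}]' --gripper 1 --grip_force 20

```text
time: 2.58
tool_pos: [0.5311, 0.0936, 0.1527]
tool_rot: [-0.0, 0.993, 0.114, 0.0]
ft_force: [-0.2, -1.3, -0.5]
width: -0.002
```

```bash
python3 - <<'E'
from h import *
a=np.radians(13.1); R=np.array([[np.cos(a),np.sin(a)],[-np.sin(a),np.cos(a)]])
s=get_state(); print(s["time"],s["tool_pos"],s["tool_rot"],R@s["tool_pos"][:2],s["width"],s["ft_force"])
ims=[]
for c in ("side","wrist"):
    d=optics.get_image(c); W=cloud(d); np.savez(f"{c}1.npz",W=W,im=d["image"]); ims.append(d["image"])
    p=W.reshape(-1,3); l=np.c_[p[:,:2]@R.T,p[:,2]]
    t=R@s["tool_pos"][:2]
    m=np.isfinite(l[:,2])&(abs(l[:,0]-t[0])<.03)&(abs(l[:,1]-t[1])<.03)&(l[:,2]>.06)&(l[:,2]<.2)
    q=l[m]; print(c,"finger n",len(q), "zmin",np.sort(q[:,2])[:30:6]); lo=q[q[:,2]<q[:,2].min()+.03] if len(q) else q
    if len(lo): print("low part x'",lo[:,0].min(),lo[:,0].max(),"y'",lo[:,1].min(),lo[:,1].max())
cv2.imwrite("pics/c.png",np.hstack([ims[0][100:400,200:600],cv2.resize(ims[1],(400,300))]))
E
```

```text
2.575 [0.53112264 0.09364131 0.15273261] [-4.44039609e-06  9.93468560e-01  1.14106136e-01  9.76302362e-05] [ 0.53852461 -0.02917526] -0.0015744821544479344 [-0.22242295 -1.27957055 -0.48649575]
side finger n 968 zmin [0.12837425 0.1299853  0.13109794 0.13259776 0.13359635]
low part x' 0.5219548302477597 0.5511454446703967 y' -0.044754958588008736 -0.023525781580152675
wrist finger n 13940 zmin [0.13204074 0.13332833 0.13356492 0.1337154  0.13386161]
low part x' 0.5229644796542239 0.5502827309591736 y' -0.023534245541746053 -0.017374783707446353
```

View pics/c.png

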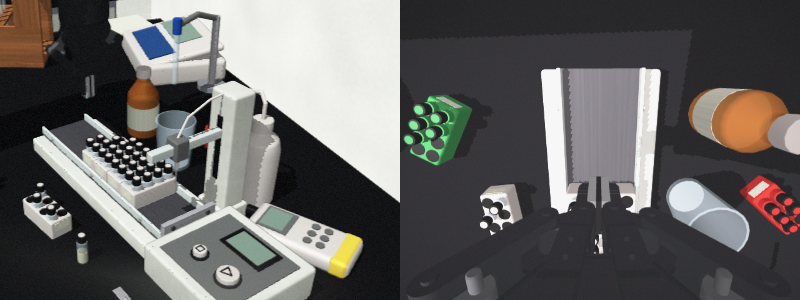

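The closed tips sit at z 0.131, as expected. The wrist view shows the fingers centred in the lane, which spans columns 562-637 with the fingers at 598, and still behind rack 4. Next: lower into the lane and creep up to the row.

>>> servo_tool --series '[{"tx": 0, "ty": 0, "tz": 0.28, "wx": 0, "wy": 0, "wz": 0}, {"tx": 0, "ty": 0, "tz": 0.28, "wx": 0, "wy": 0, "wz": 0}, {"tx": 0, "ty": 0, "tz": 0.28, "wx": 0, "wy": 0, "wz": 0}, {"tx": 0, "ty": 0, "tz": 0.28, "wx": 0, "wy": 0, "wz": 0}, {"tx": 0, "ty": 0, "tz": 0.28, "wx": 0, "wy": 0, "wz": 0}, {"tx": 0, "ty": 0, "tz": 0.28, "wx": 0, "wy": 0, "wz": 0}, {"tx": 0, "ty": 0, "tz": 0.06, "wx": 0, "wy": 0, "wz": 0}, {"tx": 0, "ty": 0.1, "tz": 0, "wx": 0, "wy": 0, "wz": 0}, {"tx": 0, "ty": 0.1, "tz": 0, "wx": 0, "wy": 0, "wz": 0}, {"tx": 0, "ty": 0.1, "tz": 0, "wx": 0, "wy": 0, "wz": 0}, {"tx": 0, "ty": 0.1, "tz": 0, "wx": 0, "wy": 0, "wz": 0}, {"tx": 0, "ty": 0.1, "tz": 0, "wx": 0, "wy": 0, "wz": 0}, {"tx": 0, "ty": 0, "tz": 0, "wx": 0, "wy": 0, "wz": 0}]'

```text
time: 4.3
tool_pos: [0.5372, 0.0685, 0.0663]
tool_rot: [0.0, 0.993, 0.114, 0.0]
ft_force: [0.2, 0.1, -0.1]
width: 0.0
```

>>> servo_tool --series '[{"tx": 0, "ty": 0.06, "tz": 0, "wx": 0, "wy": 0, "wz": 0}, {"tx": 0, "ty": 0.06, "tz": 0, "wx": 0, "wy": 0, "wz": 0}, {"tx": 0, "ty": 0.06, "tz": 0, "wx": 0, "wy": 0, "wz": 0}, {"tx": 0, "ty": 0.06, "tz": 0, "wx": 0, "wy": 0, "wz": 0}, {"tx": 0, "ty": 0.06, "tz": 0, "wx": 0, "wy": 0, "wz": 0}, {"tx": 0, "ty": 0.06, "tz": 0, "wx": 0, "wy": 0, "wz": 0}, {"tx": 0, "ty": 0.06, "tz": 0, "wx": 0, "wy": 0, "wz": 0}, {"tx": 0, "ty": 0.06, "tz": 0, "wx": 0, "wy": 0, "wz": 0}]'

```text
time: 5.3
tool_pos: [0.5423, 0.046, 0.0663]
tool_rot: [-0.0, 0.993, 0.114, -0.0]
ft_force: [-1.4, 5.4, 0.7]
width: 0.003
```

In contact: about 5.5 N, the sliding force expected. About 50 mm remain.

>>> servo_tool --series '[{"tx": 0, "ty": 0.06, "tz": 0, "wx": 0, "wy": 0, "wz": 0}, {"tx": 0, "ty": 0.06, "tz": 0, "wx": 0, "wy": 0, "wz": 0}, {"tx": 0, "ty": 0.06, "tz": 0, "wx": 0, "wy": 0, "wz": 0}, {"tx": 0, "ty": 0.06, "tz": 0, "wx": 0, "wy": 0, "wz": 0}, {"tx": 0, "ty": 0.06, "tz": 0, "wx": 0, "wy": 0, "wz": 0}, {"tx": 0, "ty": 0.06, "tz": 0, "wx": 0, "wy": 0, "wz": 0}, {"tx": 0, "ty": 0.06, "tz": 0, "wx": 0, "wy": 0, "wz": 0}, {"tx": 0, "ty": 0.06, "tz": 0, "wx": 0, "wy": 0, "wz": 0}, {"tx": 0, "ty": 0.06, "tz": 0, "wx": 0, "wy": 0, "wz": 0}, {"tx": 0, "ty": 0.06, "tz": 0, "wx": 0, "wy": 0, "wz": 0}, {"tx": 0, "ty": 0.06, "tz": 0, "wx": 0, "wy": 0, "wz": 0}, {"tx": 0, "ty": 0.06, "tz": 0, "wx": 0, "wy": 0, "wz": 0}, {"tx": 0, "ty": 0.06, "tz": 0, "wx": 0, "wy": 0, "wz": 0}, {"tx": 0, "ty": 0.06, "tz": 0, "wx": 0, "wy": 0, "wz": 0}, {"tx": 0, "ty": 0.06, "tz": 0, "wx": 0, "wy": 0, "wz": 0}]'

```text
time: 7.18
tool_pos: [0.5524, 0.0022, 0.0663]
tool_rot: [-0.001, 0.993, 0.114, -0.0]
ft_force: [-1.3, 6.2, 2.0]
width: -0.001
```

>>> servo_tool --series '[{"tx": 0, "ty": 0.02, "tz": 0, "wx": 0, "wy": 0, "wz": 0}, {"tx": 0, "ty": 0.02, "tz": 0, "wx": 0, "wy": 0, "wz": 0}, {"tx": 0, "ty": 0.02, "tz": 0, "wx": 0, "wy": 0, "wz": 0}]'

```text
time: 7.55
tool_pos: [0.5531, -0.0006, 0.0663]
tool_rot: [-0.001, 0.993, 0.114, -0.0]
ft_force: [-0.7, 4.9, 0.9]
width: -0.001
```

>>> servo_tool --series '[{"tx": 0, "ty": 0.02, "tz": 0, "wx": 0, "wy": 0, "wz": 0}, {"tx": 0, "ty": 0.02, "tz": 0, "wx": 0, "wy": 0, "wz": 0}, {"tx": 0, "ty": 0.02, "tz": 0, "wx": 0, "wy": 0, "wz": 0}]'

```text
time: 7.92
tool_pos: [0.5537, -0.0035, 0.0662]
tool_rot: [-0.001, 0.993, 0.114, -0.0]
ft_force: [-1.6, 5.8, 1.8]
width: -0.003
```

>>> servo_tool --series '[{"tx": 0, "ty": 0.02, "tz": 0, "wx": 0, "wy": 0, "wz": 0}]'

```text
time: 8.05
tool_pos: [0.554, -0.0045, 0.0663]
tool_rot: [-0.001, 0.993, 0.114, -0.0]
ft_force: [-0.8, 6.2, 2.7]
width: -0.002
```

>>> servo_tool --series '[{"tx": 0, "ty": 0.02, "tz": 0, "wx": 0, "wy": 0, "wz": 0}]'

```text
time: 8.18
tool_pos: [0.5541, -0.0048, 0.0663]
tool_rot: [-0.001, 0.994, 0.114, -0.0]
ft_force: [-2.0, 14.9, 4.0]
width: -0.004
```

Force rose sharply from 6 to 15 N, and the tool stalled at y' = -0.130 against -0.131 predicted, so the row looks home. One small firming step next, then a look.

>>> servo_tool --series '[{"tx": 0, "ty": 0.008, "tz": 0, "wx": 0, "wy": 0, "wz": 0}, {"tx": 0, "ty": 0, "tz": 0, "wx": 0, "wy": 0, "wz": 0}]'

```text
time: 8.43
tool_pos: [0.554, -0.0048, 0.0663]
tool_rot: [-0.001, 0.994, 0.114, -0.001]
ft_force: [-3.2, 13.6, 3.7]
width: -0.0
```

>>> servo_tool --series '[{"tx": 0, "ty": -0.02, "tz": 0, "wx": 0, "wy": 0, "wz": 0}, {"tx": 0, "ty": -0.05, "tz": 0, "wx": 0, "wy": 0, "wz": 0}, {"tx": 0, "ty": -0.2, "tz": 0, "wx": 0, "wy": 0, "wz": 0}, {"tx": 0, "ty": -0.3, "tz": 0, "wx": 0, "wy": 0, "wz": 0}, {"tx": 0, "ty": 0, "tz": -0.4, "wx": 0, "wy": 0, "wz": 0}, {"tx": 0, "ty": 0, "tz": -0.6, "wx": 0, "wy": 0, "wz": 0}, {"tx": 0, "ty": 0, "tz": -0.8, "wx": 0, "wy": 0, "wz": 0}, {"tx": 0, "ty": 0, "tz": -0.8, "wx": 0, "wy": 0, "wz": 0}, {"tx": 0, "ty": 0, "tz": -0.8, "wx": 0, "wy": 0, "wz": 0}, {"tx": 0, "ty": 0, "tz": -0.8, "wx": 0, "wy": 0, "wz": 0}, {"tx": 0, "ty": 0, "tz": -0.4, "wx": 0, "wy": 0, "wz": 0}, {"tx": 0, "ty": 0, "tz": 0, "wx": 0, "wy": 0, "wz": 0}]'

```text
time: 9.93
tool_pos: [0.5488, 0.022, 0.2977]
tool_rot: [0.0, 0.993, 0.114, 0.002]
ft_force: [0.8, -0.6, -0.4]
width: -0.001
```

```bash
python3 - <<'E'
from h import *
a=np.radians(13.1); R=np.array([[np.cos(a),np.sin(a)],[-np.sin(a),np.cos(a)]])
s=get_state(); print(s["time"],s["tool_pos"],R@s["tool_pos"][:2],s["ft_force"])
ims={}
for c in ("side","scene","wrist"):
    d=optics.get_image(c); W=cloud(d); im=d["image"]; ims[c]=im
    p=W.reshape(-1,3); l=np.c_[p[:,:2]@R.T,p[:,2]]
    m=(abs(l[:,0]-.5385)<.03)
    for n,z,t in (("caps",.083,.003),("stop/rack top",.063,.0025)):
        y=l[m&(abs(l[:,2]-z)<t)&(l[:,1]<-.1)&(l[:,1]>-.31),1]
        if len(y): print(c,n,np.round(np.percentile(y,[1,50,99]),4))
    # start key: plate of points z 65+-1.5 around expected
    k=(abs(l[:,2]-.065)<.004)&(abs(l[:,1]+.406)<.03)&(abs(l[:,0]-.50)<.05)
    if k.sum()>20:
        q=l[k]; (cx,cy),r=cv2.minEnclosingCircle(q[:,:2].astype(np.float32)); print(c,"start n",k.sum(),"centre",cx,cy,"r",r,"z",np.median(q[:,2]),"mid",(q.max(0)+q.min(0))/2)
    for b in ("start_key_top","halt_key_top"): print(b,[(np.round(r["bbox"]).astype(int).tolist(),round(r["p"],2)) for r in nets.find_in(b,c)][:2])
cv2.imwrite("pics/d.png",np.hstack([cv2.resize(ims["side"][220:400,260:500],(400,300)),cv2.resize(ims["wrist"],(400,300))]))
E
```

```text
9.925 [0.54876218 0.02197223 0.2976905 ] [ 0.53946121 -0.10297724] [ 0.84636567 -0.62066001 -0.40204905]
side caps [-0.2837 -0.229  -0.1499]
side stop/rack top [-0.2939 -0.2839 -0.1491]
side start n 327 centre 0.5035202503204346 -0.4062478840351105 r 0.015023387968540192 z 0.06311880073497195 mid [ 0.50317199 -0.40532566  0.06349719]
start_key_top [([416, 364, 440, 387], 0.82)]
halt_key_top [([390, 345, 406, 356], 0.46)]
scene caps [-0.2823 -0.2591 -0.2243]
scene stop/rack top [-0.2937 -0.2846 -0.1444]
scene start n 239 centre 0.5063159465789795 -0.40333834290504456 r 0.014303669333457947 z 0.06438530624545302 mid [ 0.50633167 -0.40352413  0.06430266]
start_key_top [([153, 312, 173, 333], 0.57)]
halt_key_top [([185, 294, 200, 305], 0.64)]
wrist caps [-0.1916 -0.1664 -0.1438]
wrist stop/rack top [-0.1994 -0.1584 -0.1408]
start_key_top [([284, 235, 358, 274], 0.24)]
halt_key_top []
```

View pics/d.png

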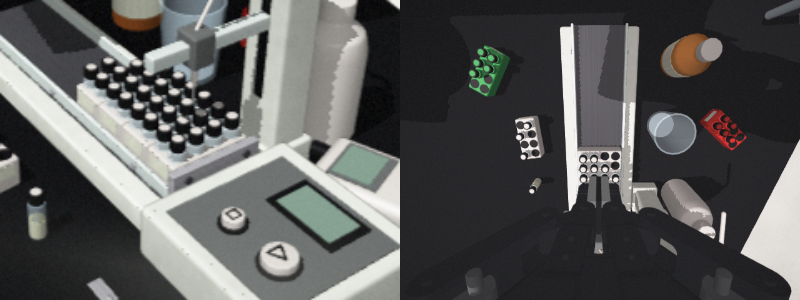

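The picture shows rack 1 flush against the stop plate (left panel, near (180,180)) and the four racks together with no gaps. The 14 N press gave no further travel. The start key is at lane coordinates (0.505, -0.4045). Next I'll move above it at height.

>>> servo_tool --series '[{"tx": -0.046, "ty": 0.402, "tz": 0, "wx": 0, "wy": 0, "wz": 0}, {"tx": -0.046, "ty": 0.402, "tz": 0, "wx": 0, "wy": 0, "wz": 0}, {"tx": -0.046, "ty": 0.402, "tz": 0, "wx": 0, "wy": 0, "wz": 0}, {"tx": -0.046, "ty": 0.402, "tz": 0, "wx": 0, "wy": 0, "wz": 0}, {"tx": -0.046, "ty": 0.402, "tz": 0, "wx": 0, "wy": 0, "wz": 0}, {"tx": -0.046, "ty": 0.402, "tz": 0, "wx": 0, "wy": 0, "wz": 0}, {"tx": -0.046, "ty": 0.402, "tz": 0, "wx": 0, "wy": 0, "wz": 0}, {"tx": -0.046, "ty": 0.402, "tz": 0, "wx": 0, "wy": 0, "wz": 0}, {"tx": -0.046, "ty": 0.402, "tz": 0, "wx": 0, "wy": 0, "wz": 0}, {"tx": -0.046, "ty": 0.402, "tz": 0, "wx": 0, "wy": 0, "wz": 0}, {"tx": -0.046, "ty": 0.402, "tz": 0, "wx": 0, "wy": 0, "wz": 0}, {"tx": -0.046, "ty": 0.402, "tz": 0, "wx": 0, "wy": 0, "wz": 0}, {"tx": -0.046, "ty": 0.402, "tz": 0, "wx": 0, "wy": 0, "wz": 0}, {"tx": -0.046, "ty": 0.402, "tz": 0, "wx": 0, "wy": 0, "wz": 0}, {"tx": -0.046, "ty": 0.402, "tz": 0, "wx": 0, "wy": 0, "wz": 0}]'

```text
time: 12.25
tool_pos: [0.5831, -0.2816, 0.2963]
tool_rot: [-0.0, 0.993, 0.114, -0.0]
ft_force: [0.5, 0.4, 0.3]
width: -0.001
```

>>> servo_tool --series '[{"tx": 0, "ty": 0, "tz": 0.38, "wx": 0, "wy": 0, "wz": 0}, {"tx": 0, "ty": 0, "tz": 0.38, "wx": 0, "wy": 0, "wz": 0}, {"tx": 0, "ty": 0, "tz": 0.38, "wx": 0, "wy": 0, "wz": 0}, {"tx": 0, "ty": 0, "tz": 0.38, "wx": 0, "wy": 0, "wz": 0}, {"tx": 0, "ty": 0, "tz": 0.38, "wx": 0, "wy": 0, "wz": 0}, {"tx": 0, "ty": 0, "tz": 0.38, "wx": 0, "wy": 0, "wz": 0}, {"tx": 0, "ty": 0, "tz": 0.38, "wx": 0, "wy": 0, "wz": 0}, {"tx": 0, "ty": 0, "tz": 0.38, "wx": 0, "wy": 0, "wz": 0}, {"tx": 0, "ty": 0, "tz": 0.38, "wx": 0, "wy": 0, "wz": 0}, {"tx": 0, "ty": 0, "tz": 0.38, "wx": 0, "wy": 0, "wz": 0}, {"tx": 0, "ty": 0, "tz": 0, "wx": 0, "wy": 0, "wz": 0}]'

```text
time: 13.62
tool_pos: [0.5819, -0.2798, 0.1043]
tool_rot: [-0.001, 0.993, 0.114, -0.001]
ft_force: [-0.3, 0.1, -0.2]
width: -0.001
```

```bash
python3 - <<'E'
from h import *
a=np.radians(13.1); R=np.array([[np.cos(a),np.sin(a)],[-np.sin(a),np.cos(a)]])
s=get_state(); print(s["time"],s["tool_pos"],R@s["tool_pos"][:2],s["tool_rot"],s["ft_force"])
d=optics.get_image("side"); e=optics.get_image("scene")
cv2.imwrite("pics/e.png",np.hstack([cv2.resize(d["image"][240:420,310:550],(400,300)),cv2.resize(e["image"][220:400,80:320],(400,300))]))
E
```

```text
13.625 [ 0.58190106 -0.27976803  0.10430507] [ 0.50334786 -0.40437597] [-8.26615564e-04  9.93469540e-01  1.14087153e-01 -1.30822165e-03] [-0.33246096  0.0665375  -0.23765208]
```

View pics/e.png

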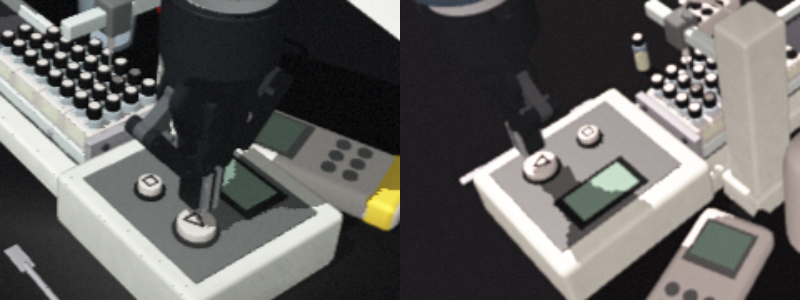

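The fingertips stand over the start key in both views, clear of the halt key. Now I'll press slowly and watch the force.

>>> servo_tool --series '[{"tx": 0, "ty": 0, "tz": 0.1, "wx": 0, "wy": 0, "wz": 0}, {"tx": 0, "ty": 0, "tz": 0.1, "wx": 0, "wy": 0, "wz": 0}, {"tx": 0, "ty": 0, "tz": 0.1, "wx": 0, "wy": 0, "wz": 0}, {"tx": 0, "ty": 0, "tz": 0.04, "wx": 0, "wy": 0, "wz": 0}, {"tx": 0, "ty": 0, "tz": 0.04, "wx": 0, "wy": 0, "wz": 0}]'

```text
time: 14.35
tool_pos: [0.583, -0.2802, 0.0872]
tool_rot: [-0.0, 0.993, 0.114, -0.0]
ft_force: [-1.2, 0.8, 2.0]
width: -0.001
```

>>> servo_tool --series '[{"tx": 0, "ty": 0, "tz": 0.02, "wx": 0, "wy": 0, "wz": 0}, {"tx": 0, "ty": 0, "tz": 0.02, "wx": 0, "wy": 0, "wz": 0}]'

```text
time: 14.6
tool_pos: [0.583, -0.2802, 0.0854]
tool_rot: [0.0, 0.993, 0.114, 0.0]
ft_force: [-2.1, 0.2, 3.3]
width: 0.002
```

>>> servo_tool --series '[{"tx": 0, "ty": 0, "tz": 0.02, "wx": 0, "wy": 0, "wz": 0}]'

```text
time: 14.72
tool_pos: [0.5829, -0.2802, 0.0844]
tool_rot: [0.0, 0.993, 0.114, 0.0]
ft_force: [-0.9, -0.2, 3.0]
width: 0.001
```

>>> servo_tool --series '[{"tx": 0, "ty": 0, "tz": 0.02, "wx": 0, "wy": 0, "wz": 0}, {"tx": 0, "ty": 0, "tz": 0.02, "wx": 0, "wy": 0, "wz": 0}]'

```text
time: 14.98
tool_pos: [0.583, -0.2802, 0.0824]
tool_rot: [0.0, 0.993, 0.114, 0.0]
ft_force: [-1.7, 1.2, 4.5]
width: -0.002
```

>>> servo_tool --series '[{"tx": 0, "ty": 0, "tz": 0.02, "wx": 0, "wy": 0, "wz": 0}, {"tx": 0, "ty": 0, "tz": 0, "wx": 0, "wy": 0, "wz": 0}]'

```text
time: 15.22
tool_pos: [0.583, -0.2803, 0.0822]
tool_rot: [0.0, 0.993, 0.114, 0.0]
ft_force: [-4.3, 1.3, 10.9]
width: -0.001
```

The key is on its bottom stop: travel 5 mm at z 0.082, with the force stepping from 4.5 to 11 N. Now release and retreat straight up.

>>> servo_tool --series '[{"tx": 0, "ty": 0, "tz": -0.05, "wx": 0, "wy": 0, "wz": 0}, {"tx": 0, "ty": 0, "tz": -0.1, "wx": 0, "wy": 0, "wz": 0}, {"tx": 0, "ty": 0, "tz": -0.3, "wx": 0, "wy": 0, "wz": 0}, {"tx": 0, "ty": 0, "tz": -0.6, "wx": 0, "wy": 0, "wz": 0}, {"tx": 0, "ty": 0, "tz": -0.8, "wx": 0, "wy": 0, "wz": 0}, {"tx": 0, "ty": 0, "tz": -0.8, "wx": 0, "wy": 0, "wz": 0}, {"tx": 0, "ty": 0, "tz": -0.8, "wx": 0, "wy": 0, "wz": 0}, {"tx": 0, "ty": 0, "tz": -0.4, "wx": 0, "wy": 0, "wz": 0}, {"tx": 0, "ty": 0, "tz": 0, "wx": 0, "wy": 0, "wz": 0}]'

```text
time: 16.35
tool_pos: [0.5838, -0.2807, 0.2763]
tool_rot: [0.001, 0.993, 0.114, 0.002]
ft_force: [-0.4, 0.0, 0.5]
width: -0.001
```

```bash
python3 - <<'E'
from h import *
a=np.radians(13.1); R=np.array([[np.cos(a),np.sin(a)],[-np.sin(a),np.cos(a)]])
s=get_state(); print(s["time"],s["tool_pos"],s["ft_force"])
ims=[]
for c in ("side","scene"):
    d=optics.get_image(c); p=cloud(d).reshape(-1,3); ims.append(d["image"]); l=np.c_[p[:,:2]@R.T,p[:,2]]
    k=(np.hypot(l[:,0]-.504,l[:,1]+.4045)<.009)&(l[:,2]<.1); print(c,"key z",np.nanmedian(l[k,2]))
    h=(np.hypot(l[:,0]-.504,l[:,1]+.3545)<.006)&(l[:,2]<.1); print(c,"halt z",np.nanmedian(l[h,2]))
    y=l[(abs(l[:,0]-.5385)<.03)&(abs(l[:,2]-.083)<.003)&(l[:,1]<-.1)&(l[:,1]>-.31),1]; print("caps",np.percentile(y,[1,99]))
cv2.imwrite("pics/f.png",np.hstack([cv2.resize(ims[0][210:450,200:520],(400,300)),cv2.resize(ims[1][150:450,80:480],(400,300))]))
E
```

```text
16.35 [ 0.58380277 -0.28066004  0.27630461] [-0.40959903  0.01537179  0.54041282]
side key z 0.06361740635642732
side halt z 0.06357078347538192
caps [-0.28366589 -0.14988001]
scene key z 0.0649318371987615
scene halt z 0.06471206540194574
caps [-0.28270874 -0.22435658]
```

View pics/f.png

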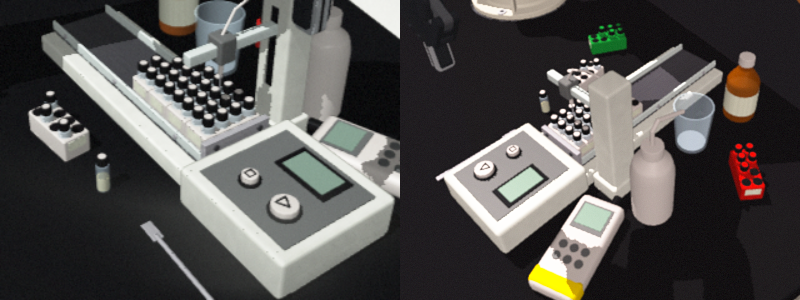

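Both keys are up, the row stands at the stop undisturbed, and nothing else has moved. Handing in.

```bash
python3 -c "
from h import *
print(order.hand_in())"
```

```text
the job is handed in; nothing more can be done
None
```

The racks are home against the end stop and the start key has been pressed and released. The job was handed in at about 16.5 s of the 45 s allowed.

- **Row:** I pushed it from behind rack 4 with closed fingertips. Sliding took about 5–6 N. At the stop the force stepped to about 15 N, and pressing again gave no further movement. The tool stalled at −0.130 m along the lane, where I had predicted −0.131 m. The pictures show rack 1 flush with the stop and no gaps between the four, and the cap positions were unchanged after the key press.
- **Start key:** I pressed it after the row was home, through about 5 mm until it hit bottom. The force rose from 4.5 N to 11 N there. It sprang back: its top reads 64–65 mm above the bench against 65 mm nominal.
- **Everything else:** The halt key is up and was not touched. The other items look undisturbed in the last pictures. The arm ended clear, with about 0.5 N on the wrist, which is sensor noise.

The side camera read heights about 1.5 mm lower than the scene camera, in line with the stated calibration. My first move call was refused for incomplete rows and moved nothing.

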